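# Set the ear press to its gauge mark

### The arm

A 6-joint arm with a two-finger parallel gripper is mounted at the origin on a cart in front of the work surface, level with it; the furniture and walls round the work are solid. World frame = base frame: x ahead of the robot, y to its left, z up, the work surface at z = 0. Lengths are in m, angles in rad, forces in N, time in s.
With the tool pointing down it reaches from about 0.375 to 0.975 m from the base axis. Payload 3.8 kg.
Tool frame: the origin (TCP) lies where the fingers leave the gripper's body, on its centre line; the fingertips stand 73 mm ahead of it and the grasp point (between the pads) lies 54 mm ahead of it; z points along the fingers, y is the line along which they close (so a half turn about z gives the same grasp; the last joint's range is limited). The gripper opens to 85 mm and grips with 20 to 120 N. Pads are 22 mm wide; open, the fingers measure 114 mm over their backs; the gripper's body (76 mm by 85 mm) begins 54 mm behind the grasp point. The pads swing forward as they close: fully open they stand 13 mm farther back than shut.
Start: joints at [-1.258, 0.264, 1.604, -0, 1.274, -0.037], TCP at [0.231, -0.634, 0.304] pointing down, gripper open.
Joint ranges: [-2.63, 2.63], [-0.94, 2.18], [0.31, 2.57], [-1.31, 4.45], [0, 2.66], [-2.55, 2.55]. Speed limits (rad/s): [2.57, 2.57, 3.14, 3.14, 3.14, 3.14].

### API

Orientations are given as a rotation vector (axis times angle).
In Python, from workcell import read_state, viewer, bot gives the robot as it stands.
- The arm moves only by the tool jog_arm, never from a script. Its argument "increments" is a list that holds one entry, the list of rows, each a list of 7 numbers: the shift along the tool's x, y, z in units of 30 mm (1.0 is 30 mm), then the turn, a rotation vector about the tool's x, y, z in units of 6 degrees (1.0 is 6 degrees), then the opening, from -1 (shut) to 1 (fully open). A call has exactly 5 rows; each row shifts and turns the commanded pose from where the row before left it, along the tool's axes as they then stand; what a row does not reach is not made up. A row lasts 1/12 s, in which the tool goes at most 41.7 mm and 7.16 degrees, less where a joint would pass 70% of its speed; a pose out of reach is approached as far as the arm can. A call is refused whole if a number of a shift passes 1 or a number of a turn 1, either way. A call with a gripper value outside its range is refused whole. The fingers move at their own pace and stop on an object; "force" is the grip in N (left out, the last holds). Time passes only in rows, so rows that do not move let the fingers close, or fill a call up. It gives the time, the measured TCP pose, the force, the opening and the grip force at its end, in the units of the state.
- read_state(): the state, without advancing time (a new reading comes with each control period).
- viewer.read_camera(name): name is "scene" or "side" or "wrist"; returns (picture, depth): 400x640x3 uint8, blue, green, red; 400x640 float32, m along the optical axis (not along the pixel's ray), 0 where there is no reading.
- viewer.camera_params(name): a dict with "fx", "fy", "cx", "cy" (pixels), "k1" (the pictures are not rectified: a ray, as slopes to the right and down, at radius r is drawn at 1 + k1 r^2 times it, then the intrinsics apply), "R" (3x3) and "t" (3): a world point X has camera coordinates R X + t; the wrist camera has in their place "hand_eye" (4x4, takes a point from camera to tool coordinates, whose origin is the TCP and whose axes are the flange's). Camera axes: x right, y down, z forward; pixel columns grow to the right and rows downward; lengths in m; the calibration is good to about 2 mm. A picture is of the moment at which its call begins: read the wrist's pose just before it. camera_params takes no time and is no camera call.
- bot.finish_job(): hands the job in; it is judged then, once.
The state is a dict: "time": time; "q": joint angles; "joint_vel": joint speeds; "joint_torque": joint torques, N m; "tool_pos": TCP position; "tcp_rot": TCP orientation; "wrist_force": force on the tool from outside, world axes, zero at the start; "torque": the same for the moment, N m; "width": opening from 0.0 (shut) to 1.0 (fully open); "grip_force": force on a finger pad.
Only numpy, scipy, OpenCV 4.12 (cv2) and the standard library are available. Lean on these libraries where they do the work, as an engineer would, in place of code of your own. Each camera call takes 0.05 s, during which the arm holds its last target. There are 200 camera calls.

### The job

Get the ear press ready for gluing: with a fingertip, push the wooden block that sticks out of the press towards the robot along the bed until its far end sits home against the end stop. Then roll the knurled wheel under a fingertip, stroke by stroke, until the sliding jaw has closed so far that its pointer stands on the black line of the gauge tab. Only push and roll: grip and lift nothing, do not shove the jaw itself, leave everything else on the bench where it is, and finish clear.

Things in the scene. Friction and masses are not known exactly. Their poses are not given: they have to be found in the camera images.
- ear_press: Press screwed to the bench: plywood base 240 x 140 x 12 mm with wooden fence, end stop and sliding jaw, grey wheel housing at the -x end. Origin on the bench; z up, x = closing direction of the jaw, y roughly towards the robot. Base: x -150 to 90, y +-70 mm. Fence face x = 61 mm, jaw face x = 0 when fully open; both reach to y = 20 mm and 40 mm above the bench.
- end_stop (a point): Foot of the wooden end stop's face, at bed height (12 mm above the bench), at the far (-y) end of the channel between jaw and fence, press frame x 44, y -58 mm. The stop is 40 mm high above the bench.
- work_block: The block to push home: plain wooden bar 26 x 79 x 20 mm (x, y, z), about 20 to 30 g, loose on the bed (12 mm above the bench) along the fence, long side along the press's y, sticking out towards the robot, 34 to 57 mm short of home. Origin at the centre of its underside. Home: far end against the end stop, its origin then at press frame y = -18 mm.
- wheel_top (a point): Top of the knurled steel wheel (radius 28, width 26 mm, axle along the press's x) when not pressed, 75 mm above the bench, press frame x -115, y 0; fixed to the press, does not sink. The wheel stands 17 mm above the housing's cheeks. Wheel, screw and jaw are sprung as one: they give way downward from about 2 N, 1 N more per mm, and stop hard after 6 mm; pressing in about 4 mm gives good grip.
- thumbwheel (a joint): Turn of the knurled wheel, rad, 0 (jaw fully open) to 12.5. It grows, and the jaw closes by 3.5 mm per rad, when the wheel's top is dragged along the press's -y, away from the robot; dragging towards the robot opens the jaw. It turns by friction under the fingertip (about 1.1 N along the rim) and stays where it is left.
- jaw_pointer (a point): Tip of the slim dark pointer (2.5 mm wide) on the sliding jaw; it moves with the jaw along the press's x, 40 mm above the bench, beside the gauge rail.
- gauge_tab: Aluminium tab 16 x 22 mm on the gauge rail at the robot's side of the press, fixed. Its x axis is the press's x; the 2.5 mm wide black line across its top lies at its x = 0, 22 mm above the bench. The jaw is set when the pointer is directly over this line (overlapping it). It is always further closed (+x) than the pointer at the start, by 12 to 32 mm.
- spare_block: Bystander: another wooden bar of 26 x 79 x 20 mm, lying on the bench behind the press. Origin at the centre of its underside.
- tape_roll: Bystander: roll of masking tape lying flat behind the press, 104 mm across, 25 mm high.
- glue: Bystander: upright wood glue bottle, 183 mm high, to the right behind the press.
- screwdriver: Bystander: screwdriver 228 mm long lying along the front edge of the bench.
- ear_block_2: Bystander: wooden bar of 26 x 79 x 20 mm lying to the right in front.
- sanding_block: Bystander: cork-faced sanding block, 58 x 100 x 34 mm, to the left of the press.
- jaw: The sliding wooden jaw, 45 mm long (along the press's x), 70 mm wide, top 39 mm above the bench, driven by the wheel's screw; not to be pushed by hand. Origin at bed height below its face at press y = 0; it lies 35 mm further along x than the pointer.
Not all that is in view belongs to the job. Leave any green or orange look-alike of the work_block alone.

How it is judged:
By the outcome, as a careful person would: the job done as asked, in the order asked, and still so for the second after the job is handed in, with the robot touching nothing.
It also fails if it takes over 64 s, if anything falls off the work surface, if the arm or the gripper's body presses on something with over 40 N, if the wrist force passes 120 N, or if a joint passes its speed limit or range.

## Working session

There is one attempt and no reset: what is moved stays moved. The work goes in short steps, Python scripts to look and compute and a tool call to move; the robot and the scene stay as the last step left them, time stands still between calls to the robot, and variables do not carry over. Pictures are saved under pics/ and viewed, at most 10 in all, crops included, and the job is handed in when it is done.

Besides the shell and the picture viewer there is one more tool, called after "Call:" as name([rows], argument=value, ...), one row to a line, values as JSON. jog_arm: Moves the arm, as the interface text tells. Its arguments: {"type":"object","properties":{"increments":{"type":"array","items":{"type":"array","items":{"type":"array","items":{"type":"number"}}}},"force":{"type":"number"}},"required":["increments"]}

```bash
mkdir -p pics; ls; cat > h.py <<'E'
import numpy as np, cv2
from workcell import read_state, viewer, bot
from scipy.spatial.transform import Rotation as Ro
def ray(name,u,v,st=None):
    p=viewer.camera_params(name)
    d=np.array([(u-p['cx'])/p['fx'],(v-p['cy'])/p['fy']]); s=d.copy()
    for _ in range(20): s=d/(1+p['k1']*(s@s))
    c=np.array([s[0],s[1],1.])
    if name=='wrist':
        H=np.array(p['hand_eye']); st=st or read_state()
        R=Ro.from_rotvec(st['tcp_rot']).as_matrix()
        return R@H[:3,3]+np.array(st['tool_pos']), R@H[:3,:3]@c
    R=np.array(p['R']);t=np.array(p['t'])
    return -R.T@t, R.T@c
def onz(name,u,v,z,st=None):
    o,d=ray(name,u,v,st); return o+d*(z-o[2])/d[2]
E
python3 - <<'E'
from h import *
s=read_state(); print(s)
for n in('scene','side'):
    im,d=viewer.read_camera(n); cv2.imwrite(f'pics/{n}.png',im); np.save(f'{n}.npy',d)
    p=viewer.camera_params(n); print(n,p['fx'],p['k1'],ray(n,p['cx'],p['cy']))
print(viewer.camera_params('wrist'))
E
```

```text
pics
{'time': 0.0, 'q': array([-1.25790422e+00,  2.64777231e-01,  1.60535334e+00, -9.95051153e-06,
        1.27371929e+00, -3.69013894e-02]), 'joint_vel': array([-0.00034153, -0.00041458, -0.00128079, -0.00025252, -0.00116233,
       -0.00107372]), 'joint_torque': array([ 1.50052809e-03, -5.15105867e+01, -3.67315006e+01, -2.31841177e-04,
        1.29543719e-02, -1.53453834e-05]), 'tool_pos': array([ 0.23114633, -0.6335894 ,  0.30255679]), 'tcp_rot': array([-3.09146492e+00, -5.46273129e-01,  5.02168914e-04]), 'wrist_force': array([-0.91492808,  0.04792853,  0.1763506 ]), 'torque': array([-0.04933836,  0.00656324, -0.01869012]), 'grip_force': 0.0, 'width': 1.0009079218371322}
scene 451.28047779363555 0.038949904905657945 (array([ 0.12830248, -1.03049532,  0.98978338]), array([ 0.32673041,  0.69053423, -0.64529816]))
side 384.43239170546497 -0.0191683587641241 (array([0.40536354, 0.69982433, 0.69973962]), array([ 0.20680729, -0.757982  , -0.61862268]))
{'fx': 283.53025784348455, 'fy': 283.53025784348455, 'cx': 326.833780682764, 'cy': 194.8847960847529, 'k1': -0.021057118714377317, 'hand_eye': array([[ 1.68014734e-04, -9.63393656e-01, -2.68090721e-01,
         6.97438738e-02],
       [ 9.99998939e-01, -2.26142237e-04,  1.43935811e-03,
         6.20172831e-04],
       [-1.44729510e-03, -2.68090678e-01,  9.63392596e-01,
        -7.00141045e-02],
       [ 0.00000000e+00,  0.00000000e+00,  0.00000000e+00,
         1.00000000e+00]])}
```

View pics/scene.png

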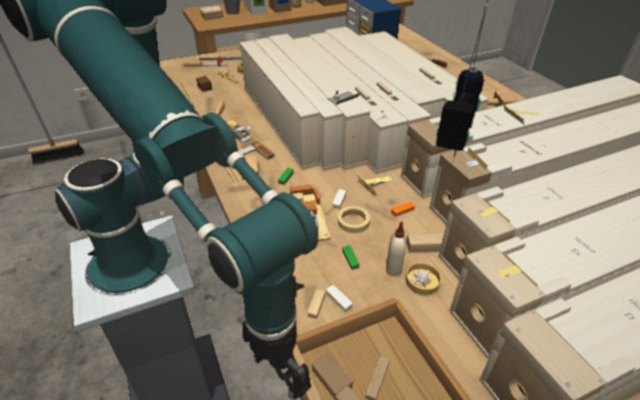

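View pics/side.png

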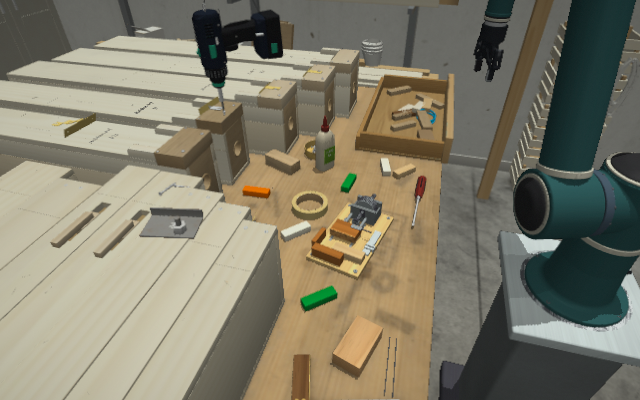

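The scene view shows the arm hiding the press. The side view shows the press at about (350,235), with its wheel housing at (368,207). Candidates for the work_block are the white bar (295,230), green bars (320,298) and (348,182), the orange bar (256,191), and a white and a wooden bar (385,166) and (403,171). I'll crop the side view on the press to choose.

```bash
python3 - <<'E'
from h import *
im=cv2.imread('pics/side.png'); c=im[180:285,290:410]
cv2.imwrite('pics/c1.png',cv2.resize(c,None,fx=5.5,fy=5.5,interpolation=cv2.INTER_CUBIC))
print(onz('side',368,195,.07),onz('side',350,235,.02))
E
```

```text
[ 0.50619963 -0.12453396  0.07      ] [ 0.52895727 -0.01115989  0.02      ]
```

View pics/c1.png

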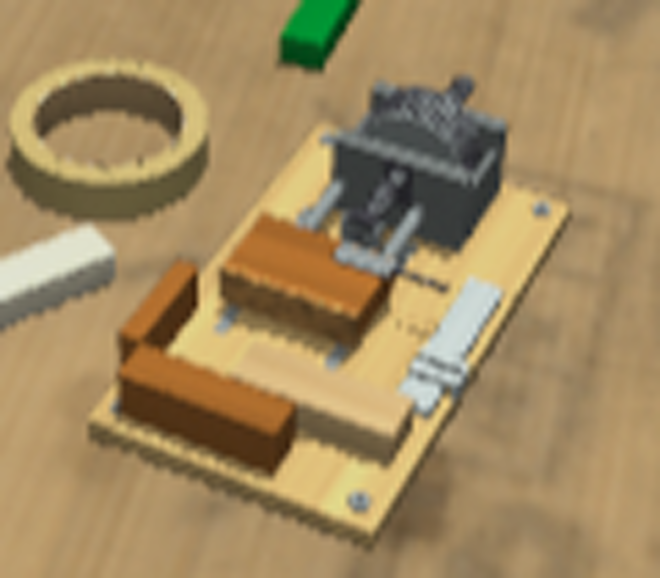

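The crop shows the press. The pale work block is at crop (330,400), or side (350,253), lying along the orange-brown fence (210,410). The stop is at (160,310), the jaw at (305,275), the pointer at (420,280), the tab with its line at (435,370) and the wheel at (435,105). The pale bar on the bed is the one to push. The white, green and orange bars lie off the press.

```bash
python3 - <<'E'
from h import *
f=lambda u,v,z: onz('side',290+(u+.5)/5.5-.5,180+(v+.5)/5.5-.5,z)
C=[f(322,125,.012),f(570,203,.012),f(372,535,.012),f(92,415,.012)]
for c in C: print(c.round(4))
X=np.array([[-.15,-.07],[-.15,.07],[.09,.07],[.09,-.07]]);Y=np.array(C)[:,:2]
M,_=cv2.estimateAffinePartial2D(X,Y); print(M, np.degrees(np.arctan2(M[1,0],M[0,0])),np.hypot(M[0,0],M[1,0]))
R=M[:,:2]/np.hypot(M[0,0],M[1,0]);
for n,p in dict(wheel=(-.115,0),stop=(.044,-.058),home=(.044,-.018),blk=(.044,.03)).items(): print(n,Y.mean(0)+R@(np.array(p)-X.mean(0)))
s=read_state(); print(Ro.from_rotvec(s['tcp_rot']).as_matrix().round(3))
E
```

```text
[ 0.5644 -0.1512  0.012 ]
[ 0.4315 -0.123   0.012 ]
[0.4846 0.1132 0.012 ]
[0.6184 0.0784 0.012 ]Traceback (most recent call last):
  File "<stdin>", line 6, in <module>
cv2.error: OpenCV(4.12.0) /io/opencv/modules/calib3d/src/ptsetreg.cpp:1108: error: (-215:Assertion failed) count >= 0 && to.checkVector(2) == count in function 'estimateAffinePartial2D'
```

Call:
jog_arm([
  [[0.93, -0.87, 0, 0, 0, -1, -1], [1, -0.75, 0, 0, 0, -1, -1], [1, -0.6, 0, 0, 0, -1, -1], [1, -0.47, 0, 0, 0, -1, -1], [1, -0.34, 0, 0, 0, -1, -1]],
], force=40)

```text
time: 0.52
tool_pos: [0.3112, -0.4758, 0.3031]
tcp_rot: [-2.842, -1.335, -0.0]
wrist_force: [0.5, -0.4, 0.6]
width: 0.298
grip_force: 0.0
```

Call:
jog_arm([
  [[1, -0.23, 0, 0, 0, -1, -1], [1, -0.12, 0, 0, 0, -1, -1], [1, 0, 0, 0, 0, -1, -1], [1, 0.09, 0, 0, 0, -1, -1], [1, 0.19, 0, 0, 0, -0.5, -1]],
])

```text
time: 0.93
tool_pos: [0.3804, -0.3412, 0.3035]
tcp_rot: [-2.453, -1.962, 0.0]
wrist_force: [-0.3, 0.7, 0.3]
width: 0.0
grip_force: 0.0
```

Call:
jog_arm([
  [[1, 0.25, 0, 0, 0, 0, -1], [1, 0.25, 0, 0, 0, 0, -1], [1, 0.25, 0, 0, 0, 0, -1], [1, 0.25, 0, 0, 0, 0, -1], [1, 0.25, 0, 0, 0, 0, -1]],
])

```text
time: 1.35
tool_pos: [0.4505, -0.2034, 0.3035]
tcp_rot: [-2.458, -1.956, 0.0]
wrist_force: [-0.3, -0.5, 0.4]
width: -0.001
grip_force: 0.0
```

Call:
jog_arm([
  [[1, 0.25, 0, 0, 0, 0, -1], [1, 0.25, 0, 0, 0, 0, -1], [1, 0.25, 0, 0, 0, 0, -1], [0, 0, 0, 0, 0, 0, -1], [0, 0, 0, 0, 0, 0, -1]],
])

```text
time: 1.77
tool_pos: [0.4927, -0.121, 0.3034]
tcp_rot: [-2.454, -1.96, 0.001]
wrist_force: [0.1, 0.2, -0.2]
width: -0.001
grip_force: 0.0
```

```bash
python3 - <<'E'
from h import *
import pickle
s=read_state(); print(s['time'],s['tool_pos'],s['q'],s['width'],Ro.from_rotvec(s['tcp_rot']).as_matrix().round(3))
im,d=viewer.read_camera('wrist'); cv2.imwrite('pics/w1.png',im); pickle.dump((s,d),open('w1.pkl','wb'))
E
```

```text
1.7667 [ 0.49270221 -0.12099656  0.30341876] [-2.89787504e-01 -5.53191411e-02  1.95555597e+00 -2.40401848e-04
  1.24228809e+00 -6.69315641e-02] -0.001484799489812504 [[ 0.221  0.975 -0.001]
 [ 0.975 -0.221  0.   ]
 [-0.    -0.001 -1.   ]]
```

View pics/w1.png

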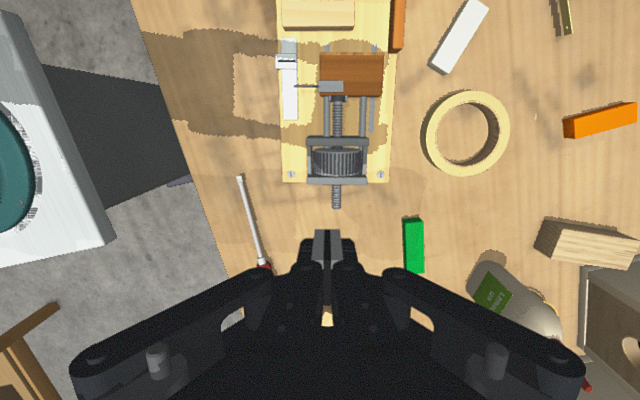

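The wrist view, with the tool already aligned to the press, shows the wheel at (337,162), the jaw at (350,75), the pointer at (305,86), the tab line at (287,61) and the block at (318,12), cut off at the top edge. I'll move 90 mm along and measure there.

Call:
jog_arm([
  [[1, 0, 0, 0, 0, 0, -1], [1, 0, 0, 0, 0, 0, -1], [1, 0, 0, 0, 0, 0, -1], [0, 0, 0, 0, 0, 0, -1], [0, 0, 0, 0, 0, 0, -1]],
])

```text
time: 2.23
tool_pos: [0.5124, -0.0348, 0.3037]
tcp_rot: [2.457, 1.958, -0.001]
wrist_force: [0.3, 0.1, -0.3]
width: 0.001
grip_force: 0.0
```

```bash
python3 - <<'E'
from h import *
import pickle
s=read_state(); print(s['time'],s['tool_pos'])
im,d=viewer.read_camera('wrist'); cv2.imwrite('pics/w2.png',im); pickle.dump((s,d),open('w2.pkl','wb'))
cv2.imwrite('pics/w2c.png',cv2.resize(im[40:240,240:440],None,fx=3,fy=3,interpolation=cv2.INTER_CUBIC))
E
```

```text
2.2333 [ 0.51243444 -0.03484269  0.30365679]
```

View pics/w2c.png

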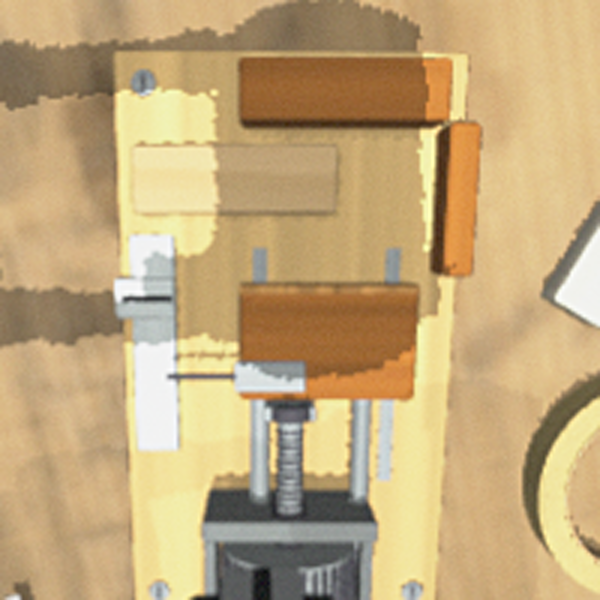

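The crop shows the block lying at crop x 133–337, y 146–213. The stop's face is at x≈440, the fence at y 60–125, the gauge rail at x 135–178, the tab's black line at y≈298 and the pointer at (168,376).

```bash
python3 - <<'E'
from h import *
import pickle
s,d=pickle.load(open('w2.pkl','rb'))
R=Ro.from_rotvec(s['tcp_rot']).as_matrix()
def f(n,u,v,z):
    p=onz('wrist',240+(u+.5)/3-.5,40+(v+.5)/3-.5,z,s); print(n,p.round(4),'tool mm',(R.T@(p-s['tool_pos'])*1000).round(1))
f('c++',115,53,.012);f('c+-',467,52,.012)
for v in(146,213):
  for u in (133,337): f('blk',u,v,.032)
f('line',145,298,.022);f('pointer',168,376,.040)
f('raillow',178,450,.02);f('rail end',130,235,.02);f('rail end',175,235,.02)
f('fence',240,125,.04);f('jawface',240,284,.039);f('stop top',445,125,.04);f('stop foot',433,273,.012)
im=cv2.imread('pics/w2.png');g=im.mean(2)
print('pointer col',g[155:176,300].round());print('line col',g[130:150,286].round(),g[130:150,290].round())
E
python3 - <<'E'
import sys;sys.path.insert(0,'.')
from h import *
import pickle
s,d=pickle.load(open('w1.pkl','rb')); R=Ro.from_rotvec(s['tcp_rot']).as_matrix()
for n,u,v,z in (('c-+',283,181.5,.012),('c--',388,181.5,.012),('wheelL',311.5,162,.07),('wheelR',363,162,.07),('wheeltop',337,162,.075)):
    p=onz('wrist',u,v,z,s);print(n,p.round(4))
E
```

```text
c++ [0.4887 0.1085 0.012 ] tool mm [134.6 -55.  291.6]
c+- [0.6229 0.0782 0.012 ] tool mm [135.1  82.6 291.5]
blk [0.489  0.0714 0.032 ] tool mm [ 98.5 -46.4 271.6]
blk [0.5643 0.0541 0.032 ] tool mm [ 98.5  30.8 271.6]
blk [0.4826 0.0478 0.032 ] tool mm [ 74.1 -47.4 271.6]
blk [0.5594 0.0302 0.032 ] tool mm [ 74.   31.4 271.6]
line [0.4773 0.015  0.022 ] tool mm [ 40.9 -45.2 281.7]
pointer [ 0.481  -0.0156  0.04  ] tool mm [ 11.9 -34.8 263.7]
raillow [ 0.4742 -0.0505  0.02  ] tool mm [-23.6 -33.6 283.7]
rail end [0.4776 0.0404 0.02  ] tool mm [ 65.7 -50.6 283.6]
rail end [0.4952 0.0363 0.02  ] tool mm [ 65.7 -32.5 283.6]
fence [0.5302 0.0686 0.04  ] tool mm [105.   -5.7 263.6]
jawface [0.517  0.0127 0.039 ] tool mm [ 47.6  -6.1 264.6]
stop top [0.6037 0.052  0.04  ] tool mm [105.1  69.7 263.6]
stop foot [ 0.5953 -0.0023  0.012 ] tool mm [ 50.4  73.6 291.6]
pointer col [220. 220. 198. 166. 192. 216. 218. 220. 224. 174. 103. 155. 197. 213.
 212. 210. 211. 206. 199. 208. 211.]
line col [245. 244. 229. 229. 245. 245. 246. 253. 209.  71. 120. 186. 196. 192.
 194. 178. 182. 193. 191. 192.] [194. 197. 174. 178. 202. 194. 198. 203. 144.  49. 120. 183. 200. 195.
 196. 178. 183. 199. 197. 196.]
c-+ [ 0.4355 -0.123   0.012 ]
c-- [ 0.5695 -0.1533  0.012 ]
wheelL [ 0.483 -0.098  0.07 ]
wheelR [ 0.5371 -0.1103  0.07  ]
wheeltop [ 0.5098 -0.1033  0.075 ]
```

Call:
jog_arm([
  [[1, -1, 0, 0, 0, 0, -1], [1, -1, 0, 0, 0, 0, -1], [0.87, -0.67, 0.5, 0, 0, 0, -1], [0, 0, 1, 0, 0, 0, -1], [0, 0, 1, 0, 0, 0, -1]],
])

```text
time: 2.7
tool_pos: [0.4551, 0.0658, 0.2298]
tcp_rot: [2.455, 1.956, 0.006]
wrist_force: [0.2, -0.1, -0.1]
width: 0.002
grip_force: 0.0
```

Call:
jog_arm([
  [[0, 0, 1, 0, 0, 0, -1], [0, 0, 1, 0, 0, 0, -1], [0, 0, 1, 0, 0, 0, -1], [0, 0, 1, 0, 0, 0, -1], [0, 0, 0.45, 0, 0, 0, -1]],
])

```text
time: 3.12
tool_pos: [0.4521, 0.0639, 0.0917]
tcp_rot: [-2.458, -1.952, 0.008]
wrist_force: [-0.3, -0.4, 0.2]
width: -0.002
grip_force: 0.0
```

```bash
python3 - <<'E'
from h import *
import pickle
s=read_state(); print(s['time'],s['tool_pos'])
im,d=viewer.read_camera('wrist'); cv2.imwrite('pics/w3.png',im)
s0,_=pickle.load(open('w2.pkl','rb')); R=Ro.from_rotvec(s0['tcp_rot']).as_matrix(); print(R.T@(s['tool_pos']-s0['tool_pos'])*1000)
E
```

```text
3.1167 [0.4520737  0.0638545  0.09170776]
[ 82.87403372 -80.77178609 211.93101662]
```

View pics/w3.png

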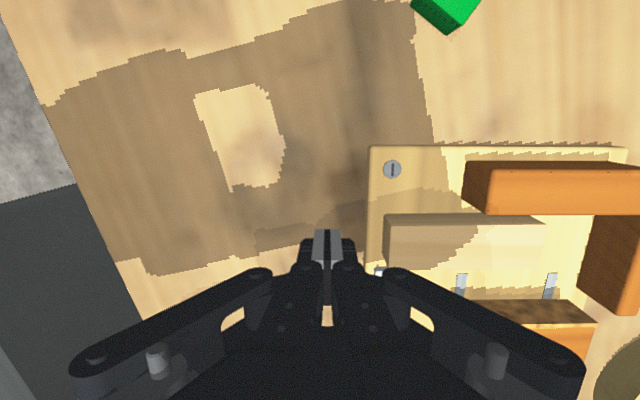

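The tip (327,240) is level with the block, whose near end is at (383,240), and the way between them is clear. The rail end is at (378,270), below the tip's path, so I'll shift 3 mm further from it and push.

Call:
jog_arm([
  [[0.1, 0.3, 0, 0, 0, 0, -1], [0, 0.3, 0, 0, 0, 0, -1], [0, 0.15, 0, 0, 0, 0, -1], [0, 0.15, 0, 0, 0, 0, -1], [0, 0.15, 0, 0, 0, 0, -1]],
])

```text
time: 3.58
tool_pos: [0.4876, 0.0617, 0.0971]
tcp_rot: [2.458, 1.956, 0.002]
wrist_force: [-5.0, 1.6, 9.8]
width: 0.0
grip_force: 4.6
```

Call:
jog_arm([
  [[0, 0.15, 0, 0, 0, 0, -1], [0, 0.15, 0, 0, 0, 0, -1], [0, 0.15, 0, 0, 0, 0, -1], [0, 0.15, 0, 0, 0, 0, -1], [0, 0.1, 0, 0, 0, 0, -1]],
])

```text
time: 4.0
tool_pos: [0.5068, 0.0574, 0.0971]
tcp_rot: [-2.457, -1.956, 0.0]
wrist_force: [-5.9, 0.9, 10.1]
width: -0.0
grip_force: 4.8
```

```bash
python3 - <<'E'
from h import *
import pickle
s=read_state(); print(s['time'],s['tool_pos'],s['wrist_force'])
im,d=viewer.read_camera('wrist'); cv2.imwrite('pics/w4.png',im)
s0,_=pickle.load(open('w2.pkl','rb')); R=Ro.from_rotvec(s0['tcp_rot']).as_matrix(); print(R.T@(s['tool_pos']-s0['tool_pos'])*1000)
E
```

```text
4.0 [0.5068466  0.05738881 0.09711311] [-5.93660214  0.93870022 10.09043551]
[ 88.79523711 -25.94026506 206.49618533]
```

View pics/w4.png

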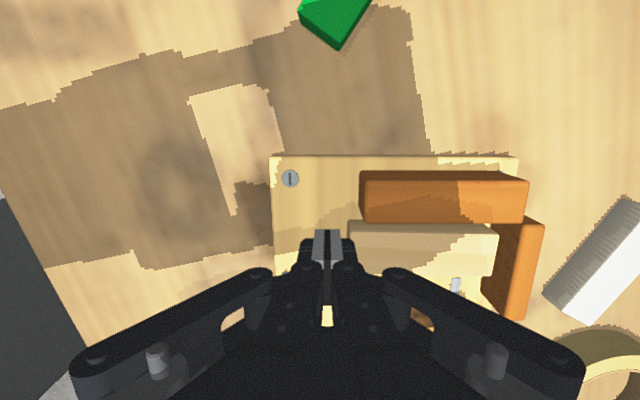

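The block's near end is now at (348,245), its far end at (497,250) and the stop at (500,260), so it has a little further to go. The 10 N upward force means the closed tips reach about 85 mm and are scraping the bed. I'll lift 9 mm and carry on.

Call:
jog_arm([
  [[0, 0, -0.3, 0, 0, 0, -1], [0, 0.1, 0, 0, 0, 0, -1], [0, 0.1, 0, 0, 0, 0, -1], [0, 0.1, 0, 0, 0, 0, -1], [0, 0, 0, 0, 0, 0, -1]],
])

```text
time: 4.47
tool_pos: [0.5163, 0.0549, 0.1046]
tcp_rot: [2.457, 1.956, 0.001]
wrist_force: [0.6, -0.3, -0.1]
width: -0.004
grip_force: 0.0
```

Call:
jog_arm([
  [[0, 0.05, 0, 0, 0, 0, -1], [0, 0.05, 0, 0, 0, 0, -1], [0, 0.05, 0, 0, 0, 0, -1], [0, 0, 0, 0, 0, 0, -1], [0, 0, 0, 0, 0, 0, -1]],
])

```text
time: 4.88
tool_pos: [0.5191, 0.0542, 0.1044]
tcp_rot: [-2.457, -1.956, 0.002]
wrist_force: [-3.0, 0.7, 5.2]
width: 0.0
grip_force: 2.6
```

```bash
python3 - <<'E'
from h import *
import pickle
s=read_state(); print(s['time'],s['tool_pos'],s['wrist_force'])
im,d=viewer.read_camera('wrist'); cv2.imwrite('pics/w5.png',im[140:320,260:580]); cv2.imwrite('pics/w5c.png',cv2.resize(im[140:320,280:560],None,fx=2.5,fy=2.5))
s0,_=pickle.load(open('w2.pkl','rb')); R=Ro.from_rotvec(s0['tcp_rot']).as_matrix(); print(R.T@(s['tool_pos']-s0['tool_pos'])*1000)
E
```

```text
4.8833 [0.51914912 0.05418462 0.10440881] [-2.95462254  0.72945716  5.18412062]
[ 88.4133873  -13.23631466 199.19483005]
```

View pics/w5c.png

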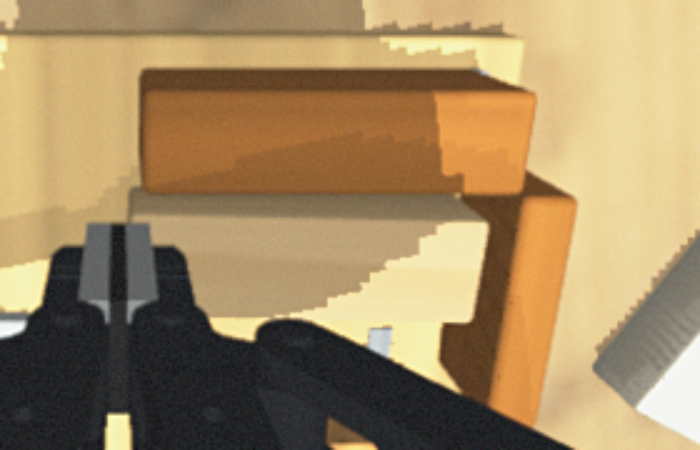

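```bash
python3 - <<'E'
from h import *
s=read_state(); im,d=viewer.read_camera('wrist'); 
H=np.array(viewer.camera_params('wrist')['hand_eye']);R=Ro.from_rotvec(s['tcp_rot']).as_matrix()
def P(cu,cv):
    u,v=280+cu/2.5,140+cv/2.5; o,r=ray('wrist',u,v,s); dd=d[int(round(v)),int(round(u))]
    p=o+r*dd; print((cu,cv),p.round(4),'tool',(R.T@(p-s['tool_pos'])*1000).round(1))
for c in [(101,235),(140,235),(101,280),(165,300),(250,280),(400,200),(400,250),(470,260),(60,210),(30,300),(138,210),(300,150),(540,220),(380,340)]: P(*c)
print(s['wrist_force'],s['torque'])
E
```

```text
(101, 235) [0.5203 0.0656 0.0432] tool [11.4 -1.3 61.2]
(140, 235) [0.5279 0.0637 0.0429] tool [11.3  6.5 61.5]
(101, 280) [0.5207 0.0653 0.0623] tool [11.2 -0.9 42.1]
(165, 300) [0.5313 0.0652 0.0735] tool [13.5  9.5 30.9]
(250, 280) [0.5487 0.0427 0.0314] tool [-4.5 31.5 72.9]
(400, 200) [0.5869 0.0493 0.0211] tool [10.5 67.3 83.1]
(400, 250) [0.5821 0.0424 0.0316] tool [ 2.7 64.2 72.7]
(470, 260) [0.5968 0.0368 0.0321] tool [ 0.5 79.8 72.2]
(60, 210) [0.508  0.0607 0.0106] tool [  3.9 -12.1  93.8]
(30, 300) [0.495  0.0396 0.0128] tool [-19.6 -20.1  91.6]
(138, 210) [0.5279 0.064  0.03  ] tool [11.6  6.5 74.4]
(300, 150) [0.5626 0.0731 0.0399] tool [28.2 38.2 64.4]
(540, 220) [0.6085 0.047  0.0398] tool [13.1 88.9 64.4]
(380, 340) [0.5801 0.0081 0.0129] tool [-31.2  70.   91.4]
[-3.16474355  0.86040274  5.2831605 ] [0.11980686 0.51057702 0.01576608]
```

The tip (120,230) has ridden onto the top of the block, whose near end is at crop column 128. The far end (485,260) is still about 5 mm short of the stop. I'll lift, back off, come down lower and push again.

Call:
jog_arm([
  [[0, 0, -0.4, 0, 0, 0, -1], [0, -0.5, 0, 0, 0, 0, -1], [0, -0.3, 0, 0, 0, 0, -1], [0, 0, 0.3, 0, 0, 0, -1], [0, 0, 0.2, 0, 0, 0, -1]],
])

```text
time: 5.4
tool_pos: [0.4959, 0.0595, 0.1008]
tcp_rot: [2.457, 1.957, 0.0]
wrist_force: [0.7, -0.7, -0.1]
width: 0.002
grip_force: 0.0
```

Call:
jog_arm([
  [[0, 0, 0.1, 0, 0, 0, -1], [0, 0, 0, 0, 0, 0, -1], [0, 0, 0, 0, 0, 0, -1], [0, 0, 0, 0, 0, 0, -1], [0, 0, 0, 0, 0, 0, -1]],
])

```text
time: 5.82
tool_pos: [0.4968, 0.0594, 0.0985]
tcp_rot: [2.458, 1.956, 0.0]
wrist_force: [0.4, -0.0, 0.5]
width: 0.001
grip_force: 0.0
```

Call:
jog_arm([
  [[0, 0, 0.1, 0, 0, 0, -1], [0, 0, 0.05, 0, 0, 0, -1], [0, 0, 0, 0, 0, 0, -1], [0, 0, 0, 0, 0, 0, -1], [0, 0, 0, 0, 0, 0, -1]],
])

```text
time: 6.23
tool_pos: [0.4963, 0.0594, 0.0939]
tcp_rot: [-2.458, -1.957, 0.0]
wrist_force: [-0.3, -0.2, 0.3]
width: 0.001
grip_force: 0.0
```

Call:
jog_arm([
  [[0, 0.2, 0, 0, 0, 0, -1], [0, 0.2, 0, 0, 0, 0, -1], [0, 0.1, 0, 0, 0, 0, -1], [0, 0, 0, 0, 0, 0, -1], [0, 0, 0, 0, 0, 0, -1]],
])

```text
time: 6.65
tool_pos: [0.5102, 0.0561, 0.0938]
tcp_rot: [-2.457, -1.955, 0.004]
wrist_force: [-4.9, 0.9, 4.9]
width: -0.002
grip_force: 3.0
```

Call:
jog_arm([
  [[0, 0.05, 0, 0, 0, 0, -1], [0, 0.05, 0, 0, 0, 0, -1], [0, 0.05, 0, 0, 0, 0, -1], [0, 0, 0, 0, 0, 0, -1], [0, 0, 0, 0, 0, 0, -1]],
])

```text
time: 7.07
tool_pos: [0.5112, 0.0559, 0.0935]
tcp_rot: [-2.452, -1.95, 0.013]
wrist_force: [-15.4, 5.3, 15.8]
width: -0.0
grip_force: 10.3
```

```bash
python3 - <<'E'
from h import *
s=read_state(); im,d=viewer.read_camera('wrist'); print(s['tool_pos'],s['wrist_force'],s['torque'])
H=np.array(viewer.camera_params('wrist')['hand_eye']);R=Ro.from_rotvec(s['tcp_rot']).as_matrix()
cv2.imwrite('pics/w6c.png',cv2.resize(im[140:320,280:560],None,fx=2.5,fy=2.5)); np.save('w6d.npy',d)
E
```

```text
[0.51120168 0.05589074 0.09354019] [-15.37085506   5.25356081  15.77806533] [0.70458942 2.35659171 0.04125306]
```

View pics/w6c.png

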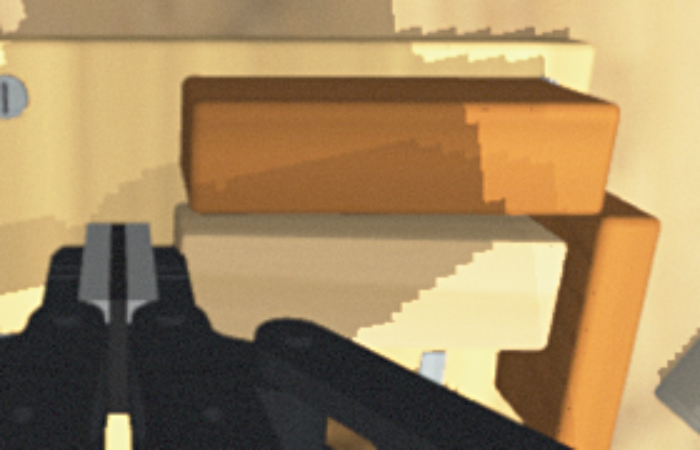

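```bash
python3 - <<'E'
from h import *
s=read_state(); R=Ro.from_rotvec(s['tcp_rot']).as_matrix(); d=np.load('w6d.npy')
def f(n,cu,cv,z):
    u,v=280+(cu+.5)/2.5-.5,140+(cv+.5)/2.5-.5
    p=onz('wrist',u,v,z,s); o,r=ray('wrist',u,v,s); q=o+r*d[int(round(v)),int(round(u))]; print(n,(R.T@(p-s['tool_pos'])*1000).round(1),'depth',(R.T@(q-s['tool_pos'])*1000).round(1))
f('blk near top',180,240,.032);f('blk far',567,243,.032);f('blk far',548,350,.032)
f('blk far',558,297,.032)
f('stop top inner',605,216,.04);f('stop top inner',588,330,.04);f('stop foot',500,390,.012);f('fence near',190,212,.04);f('fence near top',195,100,.04)
row=140+297/2.5
for cu in range(540,640,6): f(cu,cu,297,.04)
E
```

```text
blk near top [10.4 14.4 61.4] depth [ 9.7 14.6 62.9]
blk far [ 9.9 92.5 60.5] depth [ 8.9 94.1 62.8]
blk far [-14.6  92.8  60.5] depth [-15.1  93.4  61.3]
blk far [-2.2 92.8 60.5] depth [-2.3 92.9 60.7]
stop top inner [18.9 93.2 52.5] depth [18.6 93.9 53.4]
stop top inner [-5.1 94.5 52.5] depth [-4.9 94.2 52.2]
stop foot [-38.5  96.6  80.5] depth [-34.4  92.9  74.7]
fence near [19.6 15.4 53.4] depth [11.6 17.6 73.6]
fence near top [40.9 15.7 53.4] depth [40.3 16.  56.4]
540 [ 2.1 83.7 52.6] depth [-1.7 88.4 59.6]
546 [ 2.1 84.9 52.6] depth [-1.8 89.7 59.8]
552 [ 2.1 86.1 52.6] depth [-2.1 91.4 60.3]
558 [ 2.1 87.2 52.6] depth [-2.3 92.9 60.7]
564 [ 2.1 88.4 52.6] depth [-1.9 93.7 60.1]
570 [ 2.1 89.6 52.6] depth [-0.7 93.2 57.7]
576 [ 2.1 90.8 52.6] depth [ 0.3 93.2 55.8]
582 [ 2.1 91.9 52.5] depth [ 0.6 94.  55.3]
588 [ 2.1 93.1 52.5] depth [ 1.8 93.6 53.1]
594 [ 2.1 94.3 52.5] depth [ 2.  94.5 52.7]
600 [ 2.1 95.5 52.5] depth [ 2.2 95.4 52.4]
606 [ 2.1 96.7 52.5] depth [ 2.3 96.4 52.1]
612 [ 2.1 97.8 52.5] depth [ 2.7 97.  51.3]
618 [ 2.1 99.  52.5] depth [ 1.8 99.5 53. ]
624 [  2.1 100.2  52.4] depth [ 2.3 99.9 52. ]
630 [  2.1 101.4  52.4] depth [  2.2 101.2  52.2]
636 [  2.1 102.6  52.4] depth [  2.3 102.3  52.1]
```

The block's far end (tool y≈93) is against the stop face (93–94), and its near end stands 1.5 mm proud of the fence end as it should, so it is home. Next I retreat and go over the wheel.

Call:
jog_arm([
  [[0, -0.7, 0, 0, 0, 0, -1], [0, 0, -1, 0, 0, 0, -1], [0, 0, -1, 0, 0, 0, -1], [0, 0, -1, 0, 0, 0, -1], [0, 0, 0, 0, 0, 0, -1]],
])

```text
time: 7.53
tool_pos: [0.4995, 0.06, 0.1906]
tcp_rot: [2.452, 1.952, 0.016]
wrist_force: [1.5, -0.2, 1.2]
width: 0.004
grip_force: 0.0
```

Call:
jog_arm([
  [[-1, 0.3, 0, 0, 0, 0, -1], [-1, 0.3, 0, 0, 0, 0, -1], [-1, 0.3, 0, 0, 0, 0, -1], [-1, 0.3, 0, 0, 0, 0, -1], [-1, 0.2, 0, 0, 0, 0, -1]],
])

```text
time: 7.95
tool_pos: [0.5031, -0.0976, 0.1841]
tcp_rot: [2.457, 1.956, 0.002]
wrist_force: [0.9, 0.7, -0.6]
width: -0.003
grip_force: 0.0
```

```bash
cat >> h.py <<'E'
import pickle
def rel():
    s=read_state(); s0,_=pickle.load(open('w2.pkl','rb')); R=Ro.from_rotvec(s0['tcp_rot']).as_matrix(); 
    print('t',s['time'],'rel',(R.T@(s['tool_pos']-s0['tool_pos'])*1000).round(1),'z',s['tool_pos'][2].round(4),'tilt',(R.T@Ro.from_rotvec(s['tcp_rot']).as_matrix())[2,:2].round(3)); return s
E
python3 - <<'E'
from h import *
s=rel()
E
```

```text
t 7.95 rel [-63.2   4.9 119.6] z 0.1841 tilt [-0.001 -0.002]
```

Call:
jog_arm([
  [[-0.23, -0.23, 0.8, 0, 0, 0, -1], [0, 0, 0.55, 0, 0, 0, -1], [0, 0.2, 0, 0, 0, 0, -1], [0, 0.2, 0, 0, 0, 0, -1], [0, 0.1, 0, 0, 0, 0, -1]],
])

```text
time: 8.37
tool_pos: [0.5098, -0.1063, 0.1443]
tcp_rot: [2.455, 1.955, -0.002]
wrist_force: [-2.1, -5.2, 6.4]
width: 0.002
grip_force: 2.6
```

Call:
jog_arm([
  [[0, 0.2, 0, 0, 0, 0, -1], [0, 0.2, 0, 0, 0, 0, -1], [0, 0.1, 0, 0, 0, 0, -1], [0, 0, -0.6, 0, 0, 0, -1], [0, 0, 0, 0, 0, 0, -1]],
])

```text
time: 8.78
tool_pos: [0.5251, -0.1078, 0.1635]
tcp_rot: [2.456, 1.955, 0.005]
wrist_force: [1.0, -0.6, 0.3]
width: 0.001
grip_force: 0.0
```

```bash
python3 - <<'E'
from h import *
s=rel()
im,d=viewer.read_camera('wrist'); cv2.imwrite('pics/w7.png',im); pickle.dump((s,d),open('w7.pkl','wb'))
cv2.imwrite('pics/w7c.png',cv2.resize(im[0:260,200:480],None,fx=2.3,fy=2.3,interpolation=cv2.INTER_CUBIC))
E
```

```text
t 8.7833 rel [-68.2  28.7 140.2] z 0.1635 tilt [-0.001 -0.004]
```

View pics/w7c.png

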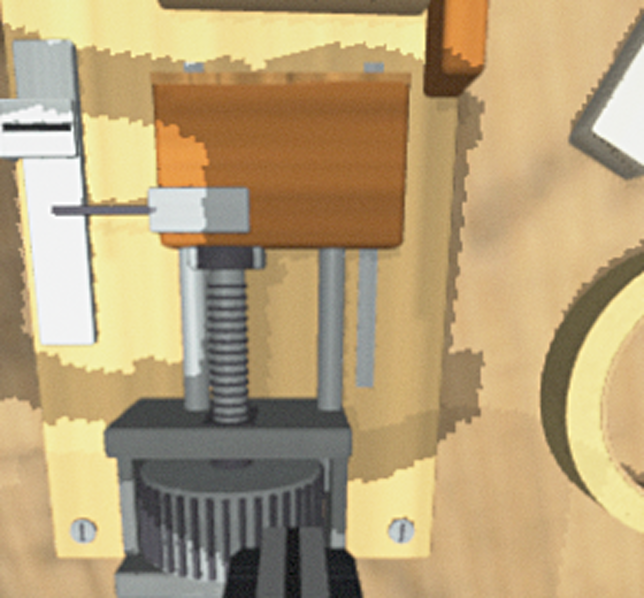

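The crop shows the tab line at (38,128), the pointer at (100,211), the wheel centred at (232,520) and the tip beside it at (293,560). From here I work from numbers.

```bash
cat >> h.py <<'E'
def meas(im,s,ul,vl,up,vp,w=9):
    """sub-pixel dark-line rows: gauge line at col ul near row vl, pointer at col up near row vp -> gap along tool x, mm"""
    g=im.mean(2); out=[]
    R=Ro.from_rotvec(s['tcp_rot']).as_matrix()
    for u,v,z,dz in((ul,vl,.022,5),(up,vp,.040,w)):
        rs=np.arange(v-dz,v+dz+1); vv=[];ds=[]
        for c in range(u-4,u+5):
            col=g[rs,c]; k=col.argmin(); r=rs[k]+np.arange(-2,3); q=g[r,c]; wgt=np.clip(q.max()-q-20,0,None); vv.append((wgt@r)/wgt.sum()); ds.append(q.max()-q.min())
        vm=np.median(vv); p=onz('wrist',u,vm,z,s); out.append((R.T@(p-s['tool_pos']))*1000); print(u,vm.round(2),'spread',np.ptp(vv).round(2),'contrast',np.median(ds).round(),out[-1].round(2))
    print('gap',(out[0]-out[1])[0].round(2))
E
python3 - <<'E'
from h import *
s,d=pickle.load(open('w7.pkl','rb')); meas(cv2.imread('pics/w7.png'),s,217,56,245,92)
s,d=pickle.load(open('w2.pkl','rb')); meas(cv2.imread('pics/w2.png'),s,288,139,304,165,4)
E
```

```text
217 54.75 spread 0.26 contrast 176.0 [108.94 -73.15 141.28]
245 90.46 spread 1.67 contrast 56.0 [ 84.23 -50.73 123.35]
gap 24.72
288 139.35 spread 0.43 contrast 161.0 [ 40.51 -45.21 281.65]
304 164.97 spread 0.24 contrast 107.0 [ 11.94 -24.88 263.66]
gap 28.57
```

Call:
jog_arm([
  [[-0.05, -1, 0, 0, 0, 0, -1], [0, 0, 0.6, 0, 0, 0, -1], [0, 0, 0, 0, 0, 0, -1], [0, 0.2, 0, 0, 0, 0, -1], [0, 0.2, 0, 0, 0, 0, -1]],
])

```text
time: 9.25
tool_pos: [0.5052, -0.105, 0.1435]
tcp_rot: [-2.457, -1.956, 0.001]
wrist_force: [-1.0, 0.0, 6.3]
width: -0.001
grip_force: 3.0
```

Call:
jog_arm([
  [[0, 0.2, 0, 0, 0, 0, -1], [0, 0.2, 0, 0, 0, 0, -1], [0, 0.2, 0, 0, 0, 0, -1], [0, 0, -0.6, 0, 0, 0, -1], [0, 0, 0, 0, 0, 0, -1]],
])

```text
time: 9.67
tool_pos: [0.5252, -0.1095, 0.1635]
tcp_rot: [2.456, 1.955, 0.004]
wrist_force: [1.0, -0.8, 0.7]
width: 0.005
grip_force: 0.0
```

Call:
jog_arm([
  [[0, -1, 0, 0, 0, 0, -1], [0, 0, 0.6, 0, 0, 0, -1], [0, 0, 0, 0, 0, 0, -1], [0, 0.2, 0, 0, 0, 0, -1], [0, 0.2, 0, 0, 0, 0, -1]],
])

```text
time: 10.08
tool_pos: [0.5055, -0.1052, 0.1437]
tcp_rot: [-2.458, -1.956, 0.001]
wrist_force: [-1.2, 0.4, 6.0]
width: 0.001
grip_force: 2.9
```

Call:
jog_arm([
  [[0, 0.2, 0, 0, 0, 0, -1], [0, 0.2, 0, 0, 0, 0, -1], [0, 0.2, 0, 0, 0, 0, -1], [0, 0, -0.6, 0, 0, 0, -1], [0, 0, 0, 0, 0, 0, -1]],
])

```text
time: 10.5
tool_pos: [0.5252, -0.1097, 0.1635]
tcp_rot: [2.455, 1.955, 0.004]
wrist_force: [0.6, -0.3, 1.0]
width: 0.005
grip_force: 0.0
```

```bash
python3 - <<'E'
from h import *
s=rel()
im,d=viewer.read_camera('wrist'); cv2.imwrite('pics/w8.png',im); pickle.dump((s,d),open('w8.pkl','wb'))
meas(im,s,217,55,241,78,10)
E
```

```text
t 10.5 rel [-70.   29.3 140.2] z 0.1635 tilt [-0.001 -0.005]
217 51.74 spread 0.28 contrast 173.0 [110.83 -72.95 141.24]
241 74.09 spread 0.08 contrast 132.0 [ 94.09 -52.55 123.32]
gap 16.74
```

Call:
jog_arm([
  [[0, -1, 0, 0, 0, 0, -1], [0, 0, 0.6, 0, 0, 0, -1], [0, 0, 0, 0, 0, 0, -1], [0, 0.2, 0, 0, 0, 0, -1], [0, 0.2, 0, 0, 0, 0, -1]],
])

```text
time: 10.97
tool_pos: [0.5052, -0.1053, 0.1435]
tcp_rot: [-2.457, -1.956, 0.001]
wrist_force: [-1.4, -1.2, 6.4]
width: 0.002
grip_force: 3.0
```

Call:
jog_arm([
  [[0, 0.2, 0, 0, 0, 0, -1], [0, 0.2, 0, 0, 0, 0, -1], [0, 0.2, 0, 0, 0, 0, -1], [0, 0, -0.6, 0, 0, 0, -1], [0, 0, 0, 0, 0, 0, -1]],
])

```text
time: 11.38
tool_pos: [0.5252, -0.1097, 0.1635]
tcp_rot: [2.455, 1.954, 0.004]
wrist_force: [0.6, -0.5, 1.0]
width: -0.006
grip_force: 0.0
```

Call:
jog_arm([
  [[0, -1, 0, 0, 0, 0, -1], [0, 0, 0.6, 0, 0, 0, -1], [0, 0, 0, 0, 0, 0, -1], [0, 0.2, 0, 0, 0, 0, -1], [0, 0.2, 0, 0, 0, 0, -1]],
])

```text
time: 11.8
tool_pos: [0.5055, -0.1053, 0.1436]
tcp_rot: [-2.458, -1.956, 0.001]
wrist_force: [-0.4, -1.4, 6.0]
width: 0.001
grip_force: 3.0
```

Call:
jog_arm([
  [[0, 0.2, 0, 0, 0, 0, -1], [0, 0.2, 0, 0, 0, 0, -1], [0, 0.2, 0, 0, 0, 0, -1], [0, 0, -0.6, 0, 0, 0, -1], [0, 0, 0, 0, 0, 0, -1]],
])

```text
time: 12.22
tool_pos: [0.5253, -0.1097, 0.1636]
tcp_rot: [2.455, 1.954, 0.004]
wrist_force: [1.4, -0.8, 1.1]
width: 0.002
grip_force: 0.0
```

Call:
jog_arm([
  [[0, -1, 0, 0, 0, 0, -1], [0, 0, 0.6, 0, 0, 0, -1], [0, 0, 0, 0, 0, 0, -1], [0, 0.2, 0, 0, 0, 0, -1], [0, 0.2, 0, 0, 0, 0, -1]],
])

```text
time: 12.63
tool_pos: [0.5055, -0.1053, 0.1437]
tcp_rot: [-2.458, -1.957, 0.001]
wrist_force: [-1.1, -0.2, 6.9]
width: 0.002
grip_force: 3.0
```

Call:
jog_arm([
  [[0, 0.2, 0, 0, 0, 0, -1], [0, 0.2, 0, 0, 0, 0, -1], [0, 0.2, 0, 0, 0, 0, -1], [0, 0, -0.6, 0, 0, 0, -1], [0, 0, 0, 0, 0, 0, -1]],
])

```text
time: 13.05
tool_pos: [0.5253, -0.1097, 0.1635]
tcp_rot: [2.455, 1.954, 0.004]
wrist_force: [0.5, -0.3, 0.7]
width: 0.0
grip_force: 0.0
```

```bash
python3 - <<'E'
from h import *
s=rel()
im,d=viewer.read_camera('wrist'); cv2.imwrite('pics/w9.png',im); pickle.dump((s,d),open('w9.pkl','wb'))
meas(im,s,217,52,241,52,7)
E
```

```text
t 13.05 rel [-70.   29.3 140.1] z 0.1635 tilt [-0.001 -0.005]
217 51.62 spread 0.56 contrast 166.0 [110.91 -72.95 141.25]
241 51.53 spread 2.1 contrast 65.0 [107.26 -51.56 123.34]
gap 3.65
```

```bash
python3 - <<'E'
from h import *
g=cv2.imread('pics/w9.png').mean(2).astype(int)
print(np.c_[np.arange(38,70),g[38:70,212:272:4]])
E
```

```text
[[ 38 182 185 191 188 181  94 166 150 150 154 155 157 156 152  99]
 [ 39 181 188 186 186 177  99 161 149 146 151 154 154 157 143  97]
 [ 40 181 181 178 180 182  98 161 150 150 156 154 155 158 138 114]
 [ 41 193 189 191 193 196  97 163 152 153 154 153 158 151 146 148]
 [ 42 192 190 189 194 199  91 165 149 151 154 158 157 153 146 150]
 [ 43 186 186 186 193 196  90 163 149 152 154 155 156 152 154 148]
 [ 44 182 187 187 187 192  93 162 148 151 156 157 157 156 150 151]
 [ 45 182 215 186 189 195  90 165 151 151 154 160 157 151 150 154]
 [ 46 212 247 189 216 195  96 165 150 149 157 158 157 151 151 149]
 [ 47 246 247 191 243 193  97 158 155 148 158 157 154 152 153 152]
 [ 48 247 250 179 240 171  95 130 145 127 128 130 132 130 149 148]
 [ 49 245 243 124 133 111  99  98 119  81  85  82  93  91 138 147]
 [ 50 154 116 105 104 113 109 111 110  79 101  76  80  99 140 149]
 [ 51  56  41 108 111 114 115 117 111 100 117  99 100 114 143 152]
 [ 52  35  39  84  82  90  89  91  88  87  87  84  89  88 148 196]
 [ 53  86  84  88  89  93  75 111 113 106 105 110 108 111 204 220]
 [ 54 202 210 210 221 222 10
[... 344 characters left out ...]
 205 213 211 215 215 228 228]
 [ 60 241 240 241 241 241  96 217 213 206 213 214 213 212 191 195]
 [ 61 241 242 242 242 242 104 218 212 206 208 211 212 214 134 102]
 [ 62 243 242 243 243 242 110 219 208 205 208 206 213 211 203 107]
 [ 63 243 245 245 245 246 101 218 204 204 204 207 214 206 209 128]
 [ 64 219 219 216 212 216  95 186 207 201 202 206 206 206 211 126]
 [ 65 180 174 175 181 151 163 161 206 198 203 207 204 205 214 122]
 [ 66 232 226 232 238 228 244 160 207 200 209 207 205 212 214 117]
 [ 67 244 243 244 243 244 251 171 206 203 210 206 213 213 214 106]
 [ 68 242 242 242 242 242 249 210 213 206 211 212 213 212 215 132]
 [ 69 241 241 242 241 241 246 207 215 207 208 212 213 211 214 201]]
```

Call:
jog_arm([
  [[0.7, -0.5, 0, 0, 0, 0, -1], [0.67, -0.5, 0, 0, 0, 0, -1], [0, 0, 0, 0, 0, 0, -1], [0, 0, 0, 0, 0, 0, -1], [0, 0, 0, 0, 0, 0, -1]],
])

```text
time: 13.52
tool_pos: [0.5029, -0.0625, 0.1609]
tcp_rot: [2.457, 1.957, -0.0]
wrist_force: [0.5, -0.3, -0.6]
width: 0.0
grip_force: 0.0
```

```bash
python3 - <<'E'
from h import *
s=rel()
im,d=viewer.read_camera('wrist'); cv2.imwrite('pics/w10.png',im); pickle.dump((s,d),open('w10.pkl','wb'))
g=im.mean(2).astype(int); print(np.r_[[0],np.arange(252,308,4)]); print(np.c_[np.arange(98,134),g[98:134,252:308:4]])
E
```

```text
t 13.5167 rel [-29.   -3.1 142.8] z 0.1609 tilt [-0.    -0.001]
[  0 252 256 260 264 268 272 276 280 284 288 292 296 300 304]
[[ 98 183 227 242 242 242 242 241 239 217 209 212 152 157 153]
 [ 99 179 224 242 241 242 243 243 241 224 211 209 154 158 156]
 [100 166 225 243 242 243 235 242 241 221 211 210 156 158 157]
 [101 161 207 237 237 233 187 237 227 218 211 208 153 159 157]
 [102 184 188 228 227 208 203 227 184 205 211 208 156 156 155]
 [103 246 243 241 241 241 242 239 208 212 211 208 155 155 156]
 [104 244 243 242 242 243 243 242 215 218 211 210 155 158 156]
 [105 242 241 242 242 241 242 240 218 217 210 209 170 158 156]
 [106 242 241 242 242 242 242 241 219 219 212 208 188 156 159]
 [107 242 241 241 241 241 242 242 223 218 213 208 192 161 157]
 [108 241 242 242 242 242 242 241 227 218 213 211 190 159 157]
 [109 242 243 242 242 243 242 243 225 215 213 198 204 159 157]
 [110 245 242 245 246 243 245 246 230 215 197 153 215 157 154]
 [111 241 234 247 244 224 244 242 215 200 153 143 199 158 156]
 [112 149 173 198 176 144 191 169 168 159 153 147 159 159 157]
 [113  54  64  66  61  47  71
[... 594 characters left out ...]
4 148]
 [123 243 243 243 242 242 243 243 248 205 207 202 209 143 142]
 [124 242 241 240 240 241 239 241 243 205 205 202 213 146 150]
 [125 216 223 229 227 228 228 228 231 205 211 206 217 150 159]
 [126 154 196 232 232 231 233 231 237 210 212 210 214 154 160]
 [127 154 213 243 243 243 242 242 245 209 214 208 214 157 157]
 [128 163 216 243 243 242 242 242 245 208 212 205 205 159 155]
 [129 161 216 243 241 242 243 243 245 207 211 207 190 156 160]
 [130 158 213 242 242 243 242 242 245 207 214 208 184 158 156]
 [131 156 216 243 242 242 242 241 244 208 214 206 188 159 155]
 [132 156 215 244 242 241 242 243 244 206 214 209 206 158 160]
 [133 154 215 243 242 242 242 242 244 204 213 207 216 158 155]]
```

```bash
python3 - <<'E'
from h import *
s,d=pickle.load(open('w10.pkl','rb')); R=Ro.from_rotvec(s['tcp_rot']).as_matrix()
a=R.T@onz('wrist',264,113.7,.022,s); b=R.T@onz('wrist',285,118.6,.040,s); print((a-b)*1000)
E
```

```text
[  3.22366334 -17.33669962  17.99782862]
```

Call:
jog_arm([
  [[-0.7, 0, 0, 0, 0, 0, -1], [-0.67, 0, 0, 0, 0, 0, -1], [0, 0, 0.3, 0, 0, 0, -1], [0, 0, 0.22, 0, 0, 0, -1], [0, 0, 0, 0, 0, 0, -1]],
])

```text
time: 13.98
tool_pos: [0.493, -0.103, 0.1443]
tcp_rot: [-2.458, -1.955, 0.003]
wrist_force: [-0.1, -2.1, 3.3]
width: 0.002
grip_force: 1.4
```

Call:
jog_arm([
  [[0, 0.2, 0, 0, 0, 0, -1], [0, 0.2, 0, 0, 0, 0, -1], [0, 0.2, 0, 0, 0, 0, -1], [0, 0.15, 0, 0, 0, 0, -1], [0, 0, -0.6, 0, 0, 0, -1]],
])

```text
time: 14.4
tool_pos: [0.5146, -0.1065, 0.1608]
tcp_rot: [-2.454, -1.953, 0.004]
wrist_force: [0.2, -0.5, -0.8]
width: -0.001
grip_force: 0.0
```

Call:
jog_arm([
  [[0, 0, 0, 0, 0, 0, -1], [0.7, -0.4, 0, 0, 0, 0, -1], [0.67, -0.35, 0, 0, 0, 0, -1], [0, 0, 0, 0, 0, 0, -1], [0, 0, 0, 0, 0, 0, -1]],
])

```text
time: 14.82
tool_pos: [0.5025, -0.0611, 0.1631]
tcp_rot: [-2.455, -1.959, -0.0]
wrist_force: [-0.0, -0.3, -0.1]
width: 0.0
grip_force: 0.0
```

```bash
python3 - <<'E'
from h import *
s=rel()
im,d=viewer.read_camera('wrist'); cv2.imwrite('pics/w11.png',im); pickle.dump((s,d),open('w11.pkl','wb'))
g=im.mean(2).astype(int); print(np.r_[[0],np.arange(252,308,4)]); print(np.c_[np.arange(102,126),g[102:126,252:308:4]])
E
```

```text
t 14.8167 rel [-27.7  -3.7 140.5] z 0.1631 tilt [-0.001 -0.   ]
[  0 252 256 260 264 268 272 276 280 284 288 292 296 300 304]
[[102 177 217 241 243 242 243 242 243 143 216 209 187 159 160]
 [103 166 203 220 242 239 235 242 244 144 214 207 190 160 160]
 [104 191 188 209 241 232 220 240 242 136 216 207 193 156 159]
 [105 242 241 240 239 239 240 239 240 153 215 208 202 158 156]
 [106 242 244 242 242 242 242 242 245 194 215 206 214 157 161]
 [107 241 242 242 242 242 242 242 243 191 202 210 218 158 160]
 [108 242 242 243 241 242 242 242 244 168 162 209 201 156 156]
 [109 242 242 242 241 242 242 242 244 129 159 194 155 163 155]
 [110 242 242 243 242 242 242 243 244 125 158 142 153 161 161]
 [111 242 243 243 242 243 242 242 245 121 157 149 158 158 162]
 [112 242 247 246 246 247 245 245 248 125 163 185 174 158 156]
 [113 244 240 243 246 240 244 243 237 130 195 214 193 160 156]
 [114 243 149 173 193 144 190 193 138 125 200 192 160 137 138]
 [115 226  56  56  70  58  64 109  91 107 125  95  96  87  86]
 [116 235  57  52  55  61  55 101 107 113 110  70  73  73  74]
 [117 244 161 166 166 167 127 123 118 115 114  82  83  81  67]
 [118 244 243 242 243 242 229 223 223 144 189 166 177 130 117]
 [119 242 247 246 246 246 248 248 249 161 217 205 217 151 146]
 [120 241 243 243 242 243 244 243 244 150 209 203 207 142 145]
 [121 240 241 242 242 242 242 242 243 138 208 199 204 139 142]
 [122 242 242 242 242 242 242 241 243 127 213 202 207 152 143]
 [123 243 242 242 242 242 242 242 244 114 214 205 211 157 139]
 [124 244 243 242 242 242 242 243 243 116 217 206 212 157 149]
 [125 244 243 242 242 243 242 243 244 112 215 207 211 157 157]]
```

Call:
jog_arm([
  [[0.5, 0, -1, 0, 0, 0, -1], [0.5, 0, -1, 0, 0, 0, -1], [0, 0, -1, 0, 0, 0, -1], [0, 0, -1, 0, 0, 0, -1], [0, 0, 0, 0, 0, 0, -1]],
])

```text
time: 15.28
tool_pos: [0.5136, -0.0338, 0.2911]
tcp_rot: [2.451, 1.951, 0.014]
wrist_force: [0.9, -0.7, 0.4]
width: -0.002
grip_force: 0.0
```

```bash
python3 - <<'E'
from h import *
s0,d0=pickle.load(open('w11.pkl','rb')); R=Ro.from_rotvec(s0['tcp_rot']).as_matrix()
a=R.T@onz('wrist',264,115.6,.022,s0); b=R.T@onz('wrist',288,116.2,.040,s0); print('gap',((a-b)*1000).round(2))
s=rel(); im,d=viewer.read_camera('wrist'); cv2.imwrite('pics/w12.png',im)
s2,_=pickle.load(open('w2.pkl','rb'));R=Ro.from_rotvec(s2['tcp_rot']).as_matrix()
p=viewer.camera_params('wrist'); H=np.array(p['hand_eye'])
# height map on w2 tool axes
v,u=np.mgrid[0:400,0:640]; K=np.array([[p['fx'],0,p['cx']],[0,p['fy'],p['cy']],[0,0,1]])
xy=(np.c_[u.ravel(),v.ravel()]-[p['cx'],p['cy']])/p['fx']; q=xy.copy()
for _ in range(10): q=xy/(1+p['k1']*(q**2).sum(1))[:,None]
c=np.c_[q,np.ones(len(q))]*d.ravel()[:,None]
t=c@H[:3,:3].T+H[:3,3]; w=t@Ro.from_rotvec(s['tcp_rot']).as_matrix().T+s['tool_pos']; r=(w-s2['tool_pos'])@R*1000; h=w[:,2]*1000
for a0 in (75,80,86,92,96):
    m=abs(r[:,0]-a0)<1; m&=(r[:,1]>-70)&(r[:,1]<90)
    o=np.argsort(r[m,1]); bb=r[m,1][o]; hh=h[m][o]
    print(a0,[(int(x),int(np.median(hh[abs(bb-x)<1.2]))) for x in list(range(-14,2,2))+list(range(64,82,2)) if (abs(bb-x)<1.2).any()])
for b0 in (20,40,55):
    m=(abs(r[:,1]-b0)<1)&(r[:,0]>60)&(r[:,0]<115)
    print(b0,[(x,int(np.median(h[m&(abs(r[:,0]-x)<1)]))) for x in range(66,112,2) if (m&(abs(r[:,0]-x)<1)).any()])
E
```

```text
gap [  0.42 -19.61  18.01]
t 15.2833 rel [ 1.3  0.9 12.6] z 0.2911 tilt [-0.002 -0.013]
75 [(-14, 12), (-12, 11), (-10, 12), (-8, 11), (-6, 35), (-4, 31), (-2, 34), (0, 35), (64, 30), (66, 30), (68, 29), (70, 30), (72, 33), (74, 39), (76, 40), (78, 40), (80, 39)]
80 [(-14, 12), (-12, 12), (-10, 12), (-8, 32), (-6, 30), (-4, 31), (-2, 32), (0, 31), (64, 32), (66, 31), (68, 32), (70, 32), (72, 38), (74, 40), (76, 40), (78, 40), (80, 41)]
86 [(-14, 12), (-12, 12), (-10, 12), (-8, 30), (-6, 31), (-4, 31), (-2, 31), (0, 31), (64, 31), (66, 31), (68, 31), (70, 31), (72, 37), (74, 40), (76, 40), (78, 40), (80, 39)]
92 [(-14, 11), (-12, 11), (-10, 12), (-8, 30), (-6, 31), (-4, 32), (-2, 32), (0, 32), (64, 32), (66, 31), (68, 32), (70, 31), (72, 36), (74, 40), (76, 40), (78, 40), (80, 40)]
96 [(-14, 12), (-12, 10), (-10, 12), (-8, 31), (-6, 31), (-4, 33), (-2, 32), (0, 32), (64, 32), (66, 32), (68, 31), (70, 31), (72, 38), (74, 40), (76, 39), (78, 39), (80, 40)]
20 [(66, 39), (68, 39), (70, 39), (72, 39), (74, 39), (76, 31), (78, 31), (80, 31), (82, 32), (84, 32), (86, 31), (88, 32), (90, 31), (92, 31), (94, 32), (96, 31), (98, 32), (100, 31), (102, 12), (104, 11), (106, 25), (108, 39), (110, 40)]
40 [(66, 39), (68, 39), (70, 40), (72, 39), (74, 39), (76, 32), (78, 31), (80, 32), (82, 30), (84, 31), (86, 32), (88, 32), (90, 32), (92, 32), (94, 33), (96, 31), (98, 31), (100, 31), (102, 12), (104, 12), (106, 26), (108, 40), (110, 40)]
55 [(66, 40), (68, 40), (70, 39), (72, 40), (74, 39), (76, 31), (78, 32), (80, 32), (82, 32), (84, 31), (86, 33), (88, 31), (90, 31), (92, 32), (94, 31), (96, 31), (98, 31), (100, 32), (102, 11), (104, 12), (106, 24), (108, 39), (110, 39)]
```

```bash
python3 -c "
from workcell import bot; print(bot.finish_job())"
```

```text
the job is handed in; nothing more can be done
None
```

I handed the job in after about 15 s of robot time: the block is home against the end stop, the jaw pointer stands within about 0.4 mm of the gauge line, and the arm is clear. On the first push the tip slipped up onto the top of the block, so I backed off, lowered it and pushed again.

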